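# Latch the incubator and candle a quail egg with the ring tongs

### The arm

A 6-joint arm with a two-finger parallel gripper is mounted at the origin on the work surface. World frame = base frame: x ahead of the robot, y to its left, z up, the work surface at z = 0. Lengths are in m, angles in degrees, forces in N, time in s.
With the tool pointing down it reaches from about 0.325 to 0.75 m from the base axis. Payload 7.6 kg.
Tool frame: the origin (TCP) lies on the centre line of the jaws, within the pads' length; the fingertips stand 17 mm ahead of it and the grasp point (between the pads) lies 2 mm behind it (env.tcp_to_tips is the z of the fingertips in the tool frame, in m); z points along the fingers, y is the line along which they close (so a half turn about z gives the same grasp; the last joint's range is limited). The gripper opens to 85 mm and grips with 20 to 120 N. Pads are 22 mm wide; open, the fingers measure 114 mm over their backs; the gripper's body (76 mm by 85 mm) begins 54 mm behind the grasp point. The pads swing forward as they close: fully open they stand 13 mm farther back than shut.
Start: joints at [-73.871, 2.991, 80.254, -0, 96.75, -4.028], TCP at [0.181, -0.493, 0.248] pointing down, gripper open.
Joint ranges: [-166.34, 166.34], [-52.06, 124.39], [6.96, 135.62], [-60.46, 240.46], [14.63, 156.25], [-167.68, 167.68]. Speed limits (degrees/s): [147.25, 147.25, 172.46, 180, 180, 180].

### API

Orientations are given as a 3x3 rotation matrix whose columns are the frame's x, y, z axes.
In Python, from station import sense, viewer, order, env gives the robot as it stands. The module is installed in compiled form; this text tells all that it offers.
- The arm moves only by the tool servo_tool, never from a script. Its argument "series" is a list that holds one entry, the list of rows, each a list of 7 numbers: the shift along the tool's x, y, z each as a share of 0.3 m, from -1 to 1, then the turn, a rotation vector about the tool's x, y, z each as a share of 90 degrees, from -1 to 1, then the opening, from 0 (shut) to 1 (fully open). A call has exactly 10 rows; each row shifts and turns the commanded pose from where the row before left it, along the tool's axes as they then stand; what a row does not reach is not made up. A row lasts 1/12 s, in which the tool goes at most 41.7 mm and 7.16 degrees, less where a joint would pass 70% of its speed; a pose out of reach is approached as far as the arm can. A call with a number of a shift or a turn outside -1 to 1 is refused whole. A call with a gripper value outside its range is refused whole. The fingers move at their own pace and stop on an object; "force" is the grip in N (left out, the last holds). Time passes only in rows, so rows that do not move let the fingers close, or fill a call up. It gives the time, the measured TCP pose, the force, the opening and the grip force at its end, in the units of the state.
- sense(): the state, without advancing time (a new reading comes with each control period).
- viewer.get_image(name): name is "side" or "top"; returns (picture, depth): 480x640x3 uint8, red, green, blue; 480x640 float32, m along the optical axis (not along the pixel's ray), 0 where there is no reading.
- viewer.camera_info(name): a dict with "fx", "fy", "cx", "cy" (pixels), "world_to_cam" (4x4, takes a point from world to camera coordinates). Camera axes: x right, y up, looking along -z (the intrinsics and any distortion apply to the point x, -y, -z); pixel columns grow to the right and rows downward; lengths in m; the calibration is good to about 2 mm. A picture is of the moment at which its call begins. camera_info takes no time and is no camera call.
- order.finish_job(): hands the job in; it is judged then, once.
The state is a dict: "t": time; "qpos": joint angles; "qd": joint speeds; "joint_efforts": joint torques, N m; "eef_pos": TCP position; "eef_rot": TCP orientation; "contact_force": force on the tool from outside, world axes, zero at the start; "torque": the same for the moment, N m; "gripper_width": finger opening in m; "grasp_force": force on a finger pad.
Only numpy, scipy, OpenCV 4.12 (cv2) and the standard library are available. Lean on these libraries where they do the work, as an engineer would, in place of code of your own. Each camera call takes 0.05 s, during which the arm holds its last target. There are 200 camera calls.

### The job

One quail egg has been taken out of the incubator for candling and the lid is shut but not fastened: turn the orange turnbutton fully across the edge of the lid so the rest of the clutch stays warm. Then take the ring tongs from their rest in the gripper, close them gently on the egg waiting in the egg cup (touch the shell with the tongs only), lift it out still blunt end up, and hold it centred over the glowing opening of the candling lamp, about a centimetre clear of it. Finish like that, still holding the egg in the tongs, with the lid kept shut and everything else on the bench left where it stands.

Things in the scene. Friction and masses are not known exactly. Their poses are not given: they have to be found in the camera images.
- incubator: White benchtop egg incubator, 240 mm deep (x), 270 mm wide (y), fixed. Origin on the bench, 130 mm behind its front face; x points front to back. Its front 55 mm is a control head with a flat ledge at z = 110 mm; behind lies the blue-framed clear lid, hinged at the back: front edge at x = -75 mm, frame top at z = 118.5 mm, clear dome from x = -28 mm back, top at z = 147 mm.
- lid_edge (a point): middle of the front edge of the incubator's lid, on top of its frame, 118.5 mm above the bench while the lid is shut. The lid (0.3 kg) lifts about a hinge 185 mm behind this edge and falls shut by itself.
- turnbutton (a joint): orange turnbutton on the ledge, on a vertical pivot, rad. 0: along the lid's edge (incubator y), unfastened; grows as it turns counterclockwise seen from above; stop at 1.57: square across the lid's edge (incubator x), fastened. Starts between 0 and 0.35. Stays where it is left (friction 0.06 N m).
- turnbutton_grip (a point): point on the turnbutton's pivot axis, in its thumb fin, 144 mm above the bench. The fin is 44 mm long, 10 mm thick, 26 mm tall (z = 124.5 to 150.5 mm), on a bar 68 mm long, 18 mm wide, 6 mm thick. This point's y axis runs along fin and bar, x across them, z up; it turns with the turnbutton.
- tongs: steel spring tongs, blue finger grips, red ring ends, 177 mm long, 70 g, level on their rest, arms side by side. Origin on the midline at the underside, midway along the grips; x to the ring ends, y to the left arm, z up. Grips: upright plates, x = -28 to 28 mm, 16 mm tall; 51 mm over their outer faces at rest, 37 mm when on the egg. Squeezed to 47 mm they can be carried open; the spring reopens them.
- tongs_grip (a point): middle of the tongs between the finger grips, 8 mm above the tongs' underside (42 mm above the bench while on the rest).
- tongs_tip (a point): middle between the two ring ends, 75 mm ahead of tongs_grip along the tongs' x axis, same height. Each ring stands upright, 16 mm across outside, wire 3 mm thick; clear gap between the rings 51 mm at rest, 43 mm when the grips are squeezed to 47 mm. The rings close on the egg's sides at its widest.
- tongs_left (a joint): closing angle of the left arm, rad; the right arm does the same. 0 open, about 0.085 on the egg, 0.163 rings together. Squeezing the grips takes 6 N to start, 10.5 N at the egg's width, 15 N to shut empty tongs. On the egg, each further newton at the grips puts about half a newton on the shell: a 20 N grip is ample, over 55 N cracks it.
- tongs_rest: green plastic tongs rest, 150 x 74 mm, fixed; base 6 mm thick; two cross walls (6 mm thick, 55 mm behind and 48 mm ahead of the middle of the finger grips) carry the tongs' underside 34 mm above the bench, end lugs 10 mm higher.
- egg: speckled quail egg, 26 mm across, 34 mm long, 12 g, standing in the egg cup, narrow end down. Origin at its narrow end, z along its long axis to the blunt end. The shell cracks when pressed with over 25 N from each side.
- egg_center (a point): middle of the egg's widest section, 20 mm above its narrow end (42 mm above the bench while in the cup).
- egg_cup: blue egg cup, fixed to the bench, foot 48 mm across, cup 27 mm across outside; floor 22 mm and rim 30 mm above the bench. Origin under its middle.
- candling_lamp: black and grey candling lamp, upright, 66 mm across at the foot, 70 mm high, fixed to the bench; origin under its middle.
- lamp_top (a point): middle of the lamp's glowing opening (27 mm across) in its top face, 70 mm above the bench, z up.
- petri_dish: covered glass petri dish, 92 mm across, 15 mm high; loose bystander; origin under its middle, on the bench
- tweezers: steel tweezers, 120 mm long, lying flat, 6 mm high; loose bystander; origin under its middle, on the bench
- marker_pen: white marker pen with black cap, 125 mm long, 11 mm high; loose bystander; origin under its middle, on the bench
- bottle: clear reagent bottle with blue cap, 86 mm across, 165 mm high; loose bystander; origin under its middle, on the bench
- jar: squat jar with black lid, 84 mm across, 67 mm high; loose bystander; origin under its middle, on the bench
- flask: conical glass flask, 90 mm across, 118 mm high; loose bystander; origin under its middle, on the bench
- beaker: glass beaker, 72 mm across, 90 mm high; loose bystander; origin under its middle, on the bench
- tube_rack: white rack with blue-capped tubes, 78 x 146 mm, 112 mm high; loose bystander; origin under its middle, on the bench
Mind the look-alikes: they are no part of the job. What is shaped like the candling_lamp but green or red is not meant.

How it is judged (in metres and radians):
On the way, in this order (a step that is already met when the one before it is completed fails the run):
1. the turnbutton is turned across the lid's edge while the egg still stands in its cup (value of joint turnbutton above 1.3 rad and z of lid_edge in the frame of incubator below 0.135 m and contact force between egg and egg_cup above 0.02 N), for 0.2 s.
2. the egg is lifted clear of its cup in the tongs, which the gripper holds (z of egg_center in the frame of egg_cup above 0.055 m and contact force between tongs and egg above 0.5 N and contact force between the fingers and tongs above 2 N and contact force between egg and egg_cup below 0.05 N), for 0.2 s.
At the end, for the whole second after the job is handed in: Turnbutton over 1.3 rad, lid shut; the gripper holds the tongs and only they hold the egg, still, its middle within 15 mm of the lamp's axis and 22 to 50 mm above the lamp's top, blunt end up within 0.5 rad, touching neither lamp, cup nor fingers; bystanders within 30 mm of their places (value of joint turnbutton above 1.3 rad and z of lid_edge in the frame of incubator below 0.135 m and contact force between tongs and egg above 0.5 N and contact force between the fingers and tongs above 2 N and contact force between egg and egg_cup below 0.05 N and contact force between each of egg, tongs and candling_lamp below 0.05 N and contact force between tongs and tongs_rest below 0.05 N and contact force between the fingers and egg below 0.05 N and horizontal distance between egg_center and lamp_top below 0.015 m and z of egg_center in the frame of lamp_top between 0.022 and 0.05 m and angle between egg's own z axis and vertical below 0.5 rad and linear speed of egg below 0.03 m/s and distance of each of petri_dish, tweezers, marker_pen, bottle, jar, flask, beaker, tube_rack from where it was at the start of the episode below 0.03 m); the arm keeps its last pose, push and grip.
It fails at once if the tongs squeeze the egg with more than 25 N from each side (50 N in all) (contact force between tongs and egg above 50 N).
It fails at once if the gripper touches the egg (contact force between the arm and egg above 0.3 N).
It fails at once if the egg is dropped (height (world z) of egg_center below 0.03 m).
It fails at once if the incubator's lid is lifted (z of lid_edge in the frame of incubator above 0.14 m).
It fails at once if a bystander is pushed out of place (distance of any of petri_dish, tweezers, marker_pen, bottle, jar, flask, beaker, tube_rack from where it was at the start of the episode above 0.03 m).
It also fails if it takes over 51 s, if anything falls off the work surface, if the arm or the gripper's body presses on something with over 40 N, if the wrist force passes 120 N, or if a joint passes its speed limit or range.

## Working session

There is one attempt and no reset: what is moved stays moved. The work goes in short steps, Python scripts to look and compute and a tool call to move; the robot and the scene stay as the last step left them, time stands still between calls to the robot, and variables do not carry over. Pictures are saved under pics/ and viewed, at most 10 in all, crops included, and the job is handed in when it is done.

Besides the shell and the picture viewer there is one more tool, called in YAML: its name, and indented under it one key for each argument. servo_tool: Moves the arm, as the interface text tells. Its arguments: {"type":"object","properties":{"series":{"type":"array","items":{"type":"array","items":{"type":"array","items":{"type":"number"}}}},"force":{"type":"number"}},"required":["series"]}

```bash
mkdir -p pics
cat > h.py <<'E'
import numpy as np,cv2
from station import sense,viewer,order,env
def grab(n):
    im,d=viewer.get_image(n); np.savez('/tmp/%s.npz'%n,im=im,d=d); return im,d
def load(n):
    z=np.load('/tmp/%s.npz'%n); return z['im'],z['d']
def pt(n,d,u,v,z=None):
    c=viewer.camera_info(n); W=np.linalg.inv(c['world_to_cam'])
    r=np.array([(u-c['cx'])/c['fx'],-(v-c['cy'])/c['fy'],-1])
    R,o=W[:3,:3],W[:3,3]
    if z is None: s=d[int(v),int(u)]
    else: s=(z-o[2])/(R@r)[2]
    return o+R@r*s
E
python3 - <<'E'
from h import *
for n in('top','side'):
    im,d=grab(n); cv2.imwrite('pics/%s0.png'%n,im[:,:,::-1])
    c=viewer.camera_info(n);print(c)
s=sense();print(s['t'],s['eef_pos'],s['eef_rot'],s['gripper_width'],env.tcp_to_tips)
E
```

```text
{'fx': 583.8769880101593, 'fy': 583.8769880101593, 'cx': 317.7859180373259, 'cy': 231.70108590876015, 'world_to_cam': array([[-0.02224906, -0.99961285, -0.01670691, -0.01800223],
       [ 0.99494076, -0.02377645,  0.09760926, -0.59807135],
       [-0.0979687 , -0.01445068,  0.99508458, -1.5928746 ],
       [ 0.        ,  0.        ,  0.        ,  1.        ]])}
{'fx': 608.1190053063185, 'fy': 608.1190053063185, 'cx': 316.7706043803898, 'cy': 233.76923089637003, 'world_to_cam': array([[ 0.96797718, -0.25098717, -0.00506183, -0.5817789 ],
       [ 0.1805428 ,  0.68200265,  0.70871481, -0.1317069 ],
       [-0.17442614, -0.68693364,  0.70547693, -1.55537625],
       [ 0.        ,  0.        ,  0.        ,  1.        ]])}
0.1 [ 0.18087161 -0.49259859  0.24755042] [[ 9.38758679e-01  3.44575118e-01 -3.62196975e-04]
 [ 3.44575283e-01 -9.38757683e-01  1.37383218e-03]
 [ 1.33373191e-04 -1.41450100e-03 -9.99998991e-01]] 0.08524733389572604 0.017
```

View pics/top0.png

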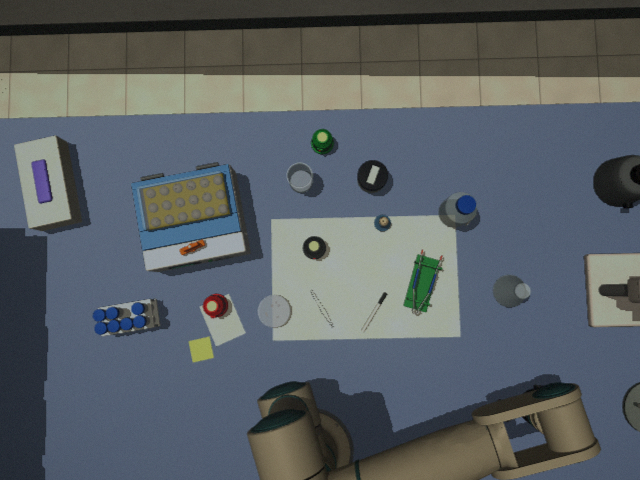

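View pics/side0.png

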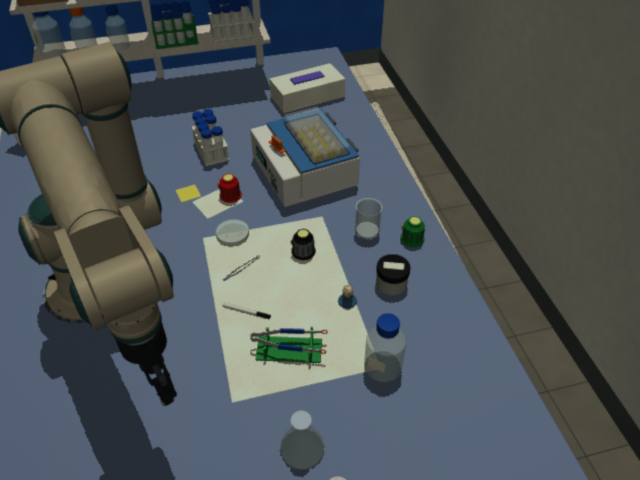

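The top view shows the turnbutton at (193,247), the black lamp at (315,247), the egg at (383,222) and the tongs at (424,280). Next I'll enlarge these.

Run:
```python
from h import *
im,d=load('top')
def crop(x,y,w,h,s): return cv2.resize(im[y:y+h,x:x+w,::-1],None,fx=s,fy=s,interpolation=cv2.INTER_CUBIC)
a=crop(395,240,60,80,7)   # 420x560
b=crop(165,225,54,40,7)   # 378x280
c=crop(360,203,27+20,40,6)
e=crop(300,230,15,1,1)
cc=cv2.resize(im[207:237,369:397,::-1],(189,280),interpolation=cv2.INTER_CUBIC) if 0 else crop(370,207,27,40,7)
l=crop(301,232,27,40,7)
r=np.vstack([b,np.hstack([cc,l])])
cv2.imwrite('pics/c1.png',np.hstack([a,r]))
```

```text
(no output)
```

View pics/c1.png

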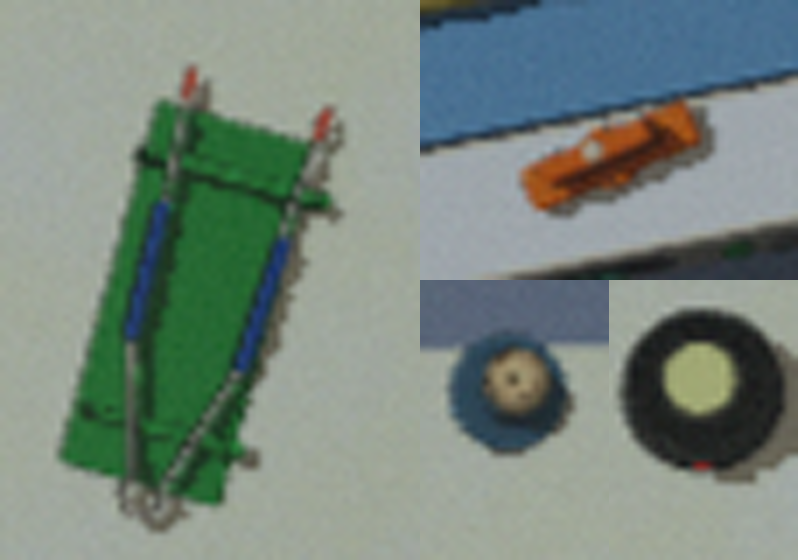

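The crop shows the tongs' grip centres near crop (147,272) and (262,305), and the ring tips at (190,82) and (322,125). The egg is centred at composite (516,380) and the glow at (700,379). The turnbutton bar runs from (533,192) to (690,118), about 14° counterclockwise of the lid edge.

Run:
```python
from h import *
np.set_printoptions(precision=4,suppress=True)
im,d=load('top')
A=lambda x,y,z:pt('top',d,395+x/7-.43,240+y/7-.43,z)[:2]
B=lambda x,y,z:pt('top',d,165+(x-420)/7-.43,225+y/7-.43,z)[:2]
ang=lambda v:np.degrees(np.arctan2(v[1],v[0]))
L,R=A(147,272,.05),A(262,305,.05); t=(A(190,82,.05)+A(322,125,.05))/2
g=(L+R)/2;print('tongs',L,R,g,np.linalg.norm(L-R),'tip',t,np.linalg.norm(t-g),ang(t-g),ang(L-R)-90, ang(A(160,205,.05)-A(133,340,.05)),ang(A(283,240,.05)-A(240,370,.05)))
print('egg',pt('top',d,370+96/7-.43,207+100/7-.43,.042),'lamp',pt('top',d,301+91/7-.43,232+99/7-.43,.07))
print('lid',ang(B(420,150,.1185)-B(798,75,.1185)))
b0,b1=B(533,192,.1245),B(690,118,.1245);print('bar',b0,b1,(b0+b1)/2,np.linalg.norm(b0-b1),ang(b0-b1))
# depth cloud of orange
for n in('top','side'):
    im,d=load(n);h=cv2.cvtColor(im,cv2.COLOR_RGB2HSV).astype(int)
    m=(h[...,0]<16)&(h[...,0]>4)&(h[...,1]>170)&(h[...,2]>90)
    k,lab,st,_=cv2.connectedComponentsWithStats(m.astype(np.uint8));
    i=1+np.argmax(st[1:,4]);v,u=np.where(lab==i)
    P=np.array([pt(n,d,a,b) for a,b in zip(u,v)])
    print(n,st[i],P.min(0),P.max(0)); 
    F=P[P[:,2]>.14]; Q=P[(P[:,2]>.115)]
    for C in(F,Q):
        r=cv2.minAreaRect((C[:,:2]*1000).astype(np.float32));print(len(C),r,C.mean(0))
    # egg region check on side
im,d=load('side')
for u,v in((347,291),(303,234)):print(pt('side',d,u,v))
```

```text
tongs [ 0.4618 -0.2945] [ 0.448  -0.3384] [ 0.4549 -0.3165] 0.04599314595540268 tip [ 0.5261 -0.3393] 0.07478851551587866 -17.77050938933431 -17.36756759086377 -13.48492666416276 -20.567586731863333
egg [ 0.6219 -0.2131  0.042 ] lamp [ 0.5557 -0.0202  0.07  ]
lid 99.91210788174642
bar [0.5433 0.3264] [0.5697 0.2675] [0.5565 0.297 ] 0.06454697767837292 114.09321890280773
top [190 240  15   8  48] [0.5542 0.2651 0.1219] [0.5734 0.2954 0.162 ]
23 ((560.5989990234375, 286.8180847167969), (7.385154724121094, 18.572223663330078), 19.794231414794922) [0.5603 0.2859 0.1511]
48 ((564.3593139648438, 281.0337219238281), (14.122604370117188, 30.470741271972656), 12.573680877685547) [0.5638 0.2787 0.1384]
side [272 135   9   8  25] [0.5477 0.2725 0.1446] [0.5659 0.315  0.1566]
25 ((555.156005859375, 292.8865661621094), (11.628595352172852, 43.055973052978516), 22.62116813659668) [0.5562 0.291  0.1487]
25 ((555.156005859375, 292.8865661621094), (11.628595352172852, 43.055973052978516), 22.62116813659668) [0.5562 0.291  0.1487]
[ 0.6187 -0.2248  0.0487]
[ 0.5578 -0.0246  0.0665]
```

servo_tool:
  series:
    - [[0.099,-0.097,0,0,0,0,0.6],[0.099,-0.097,0,0,0,0,0.6],[0.099,-0.097,0,0,0,0,0.6],[0.099,-0.097,0,0,0,0,0.6],[0.099,-0.097,0,0,0,0,0.6],[0.099,-0.097,0,0,0,0,0.6],[0.099,-0.097,0,0,0,0,0.6],[0.099,-0.097,0,0,0,0,0.6],[0.099,-0.097,0,0,0,0,0.6],[0.099,-0.097,0,0,0,0,0.6]]
  force: 40

```text
t: 0.93
eef_pos: [0.3596, -0.1153, 0.2482]
eef_rot: [[0.939, 0.344, 0.0], [0.344, -0.939, -0.0], [0.0, 0.0, -1.0]]
contact_force: [0.4, 0.1, 0.3]
gripper_width: 0.0514
grasp_force: 0.0
```

servo_tool:
  series:
    - [[0.099,-0.097,0,0,0,0,0.6],[0.099,-0.097,0,0,0,0,0.6],[0.099,-0.097,0,0,0,0,0.6],[0.099,-0.097,0,0,0,0,0.6],[0.099,-0.097,0,0,0,0,0.6],[0.099,-0.097,0,0,0,0,0.6],[0.099,-0.097,0,0,0,0,0.6],[0.099,-0.097,0,0,0,0,0.6],[0.099,-0.097,0,0,0,0,0.6],[0.099,-0.097,0,0,0,0,0.6]]

```text
t: 1.77
eef_pos: [0.5383, 0.2603, 0.2476]
eef_rot: [[0.939, 0.345, -0.001], [0.345, -0.939, -0.001], [-0.001, 0.0, -1.0]]
contact_force: [0.4, -1.0, 0.2]
gripper_width: 0.051
grasp_force: 0.0
```

servo_tool:
  series:
    - [[0,0,0,0,0,-0.078,0.6],[0,0,0,0,0,-0.078,0.6],[0,0,0,0,0,-0.078,0.6],[0,0,0,0,0,-0.078,0.6],[0,0,0,0,0,-0.078,0.6],[0,0,0,0,0,-0.078,0.6],[0,0,0,0,0,-0.078,0.6],[0,0,0,0,0,-0.078,0.6],[0,0,0,0,0,-0.078,0.6],[0,0,0,0,0,-0.078,0.6]]

```text
t: 2.6
eef_pos: [0.5379, 0.2581, 0.2476]
eef_rot: [[-0.012, 1.0, -0.001], [1.0, 0.012, -0.0], [-0.0, -0.001, -1.0]]
contact_force: [0.3, -0.2, 0.5]
gripper_width: 0.0511
grasp_force: 0.0
```

servo_tool:
  series:
    - [[0.123,0.06,0,0,0,0,0.6],[0,0,0,0,0,-0.063,0.6],[0,0,0,0,0,-0.063,0.6],[0,0,0,0,0,-0.063,0.6],[0,0,0,0,0,-0.064,0.6],[0,0,0.085,0,0,0,0.6],[0,0,0.085,0,0,0,0.6],[0,0,0.085,0,0,0,0.6],[0,0,0,0,0,0,0.6],[0,0,0,0,0,0,0.6]]
  force: 20

```text
t: 3.43
eef_pos: [0.555, 0.2949, 0.1702]
eef_rot: [[-0.393, 0.92, -0.004], [0.92, 0.393, -0.002], [-0.0, -0.004, -1.0]]
contact_force: [0.6, 0.9, 0.9]
gripper_width: 0.0511
grasp_force: 0.0
```

Run:
```python
from h import *
im,d=grab('side');a=im[90:190,225:345,::-1]
im,d=grab('top');b=im[200:300,140:260,::-1]
cv2.imwrite('pics/c2.png',np.hstack([cv2.resize(x,(396,330),interpolation=cv2.INTER_CUBIC) for x in(a,b)]))
```

```text
(no output)
```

View pics/c2.png

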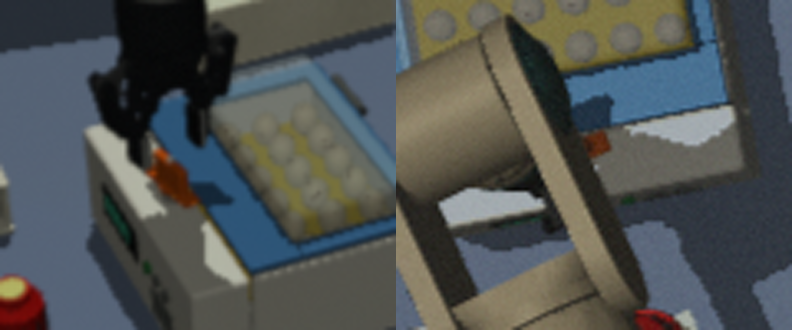

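In the side crop the fingers at (140,150) and (200,120) straddle the fin at (170,170). I'll go down and close.

servo_tool:
  series:
    - [[0,0,0.043,0,0,0,0.6],[0,0,0.04,0,0,0,0.6],[0,0,0,0,0,0,0.6],[0,0,0,0,0,0,0],[0,0,0,0,0,0,0],[0,0,0,0,0,0,0],[0,0,0,0,0,0,0],[0,0,0,0,0,0,0],[0,0,0,0,0,0,0],[0,0,0,0,0,0,0]]

```text
t: 4.37
eef_pos: [0.5561, 0.2954, 0.1476]
eef_rot: [[-0.393, 0.92, 0.001], [0.92, 0.393, 0.001], [-0.0, 0.002, -1.0]]
contact_force: [0.9, 1.3, 1.9]
gripper_width: 0.0093
grasp_force: 24.1
```

servo_tool:
  series:
    - [[0,0,0,0,0,-0.056,0],[0,0,0,0,0,-0.056,0],[0,0,0,0,0,-0.056,0],[0,0,0,0,0,-0.056,0],[0,0,0,0,0,-0.056,0],[0,0,0,0,0,-0.056,0],[0,0,0,0,0,-0.056,0],[0,0,0,0,0,-0.056,0],[0,0,0,0,0,-0.056,0],[0,0,0,0,0,0,0]]

```text
t: 5.2
eef_pos: [0.5566, 0.2958, 0.1476]
eef_rot: [[-0.932, 0.362, 0.003], [0.362, 0.932, 0.002], [-0.002, 0.003, -1.0]]
contact_force: [4.6, 3.0, 0.3]
gripper_width: 0.0094
grasp_force: 23.8
```

servo_tool:
  series:
    - [[0,0,0,0,0,-0.055,0],[0,0,0,0,0,-0.055,0],[0,0,0,0,0,-0.055,0],[0,0,0,0,0,-0.055,0],[0,0,0,0,0,-0.055,0],[0,0,0,0,0,-0.055,0],[0,0,0,0,0,0,0],[0,0,0,0,0,0,0],[0,0,0,0,0,0,0.6],[0,0,0,0,0,0,0.6]]

```text
t: 6.03
eef_pos: [0.5555, 0.2951, 0.1466]
eef_rot: [[-0.99, -0.142, -0.001], [-0.142, 0.99, -0.001], [0.001, -0.0, -1.0]]
contact_force: [0.1, -0.1, 0.1]
gripper_width: 0.0329
grasp_force: 0.0
```

servo_tool:
  series:
    - [[0,0,0,0,0,0,0.6],[0,0,0,0,0,0,0.6],[0,0,-0.07,0,0,0,0.6],[0,0,-0.139,0,0,0,0.6],[0,0,-0.139,0,0,0,0.8],[0,0,0,0,0,0.074,0.8],[0,0,0,0,0,0.074,0.8],[0,0,0,0,0,0.074,0.8],[0,0,0,0,0,0.074,0.8],[0,0,0,0,0,0,0.8]]

```text
t: 6.87
eef_pos: [0.5557, 0.2951, 0.251]
eef_rot: [[-0.947, 0.321, -0.0], [0.321, 0.947, -0.0], [0.0, -0.0, -1.0]]
contact_force: [-1.0, -0.7, -0.2]
gripper_width: 0.0681
grasp_force: 0.0
```

servo_tool:
  series:
    - [[-0.0225,-0.136,0,0,0,0,0.9],[-0.0225,-0.136,0,0,0,0,0.9],[-0.0225,-0.136,0,0,0,0,0.9],[-0.0225,-0.136,0,0,0,0,0.9],[-0.0225,-0.136,0,0,0,0,0.9],[-0.0225,-0.136,0,0,0,0,0.9],[-0.0225,-0.136,0,0,0,0,0.9],[-0.0225,-0.136,0,0,0,0,0.9],[-0.0225,-0.136,0,0,0,0,0.9],[-0.0225,-0.136,0,0,0,0,0.9]]

```text
t: 7.7
eef_pos: [0.4898, -0.115, 0.2514]
eef_rot: [[-0.95, 0.313, 0.0], [0.313, 0.95, -0.0], [-0.0, -0.0, -1.0]]
contact_force: [0.9, 0.4, 0.2]
gripper_width: 0.0767
grasp_force: 0.0
```

servo_tool:
  series:
    - [[-0.0225,-0.136,0,0,0,0,0.9],[-0.0225,-0.136,0,0,0,0,0.9],[-0.0225,-0.136,0,0,0,0,0.9],[-0.0225,-0.136,0,0,0,0,0.9],[-0.0225,-0.136,0,0,0,-0.013,0.9],[0,0,0.13,0,0,0,0.9],[0,0,0.13,0,0,0,0.9],[0,0,0.13,0,0,0,0.9],[0,0,0,0,0,0,0.9],[0,0,0,0,0,0,0.9]]

```text
t: 8.53
eef_pos: [0.4572, -0.3167, 0.133]
eef_rot: [[-0.956, 0.295, -0.004], [0.295, 0.956, 0.003], [0.004, 0.002, -1.0]]
contact_force: [0.3, 0.1, 1.1]
gripper_width: 0.0766
grasp_force: 0.0
```

Run:
```python
from h import *
im,d=grab('side');a=im[270:390,220:360,::-1];a2=im[110:180,240:310,::-1]
im,d=grab('top');b=im[220:320,165:220,::-1]
cv2.imwrite('pics/c3.png',np.hstack([cv2.resize(a,(490,420),interpolation=cv2.INTER_CUBIC),np.vstack([cv2.resize(a2,(210,210)),cv2.resize(im[225:265,165:215,::-1],(210,210))])]))
```

```text
(no output)
```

View pics/c3.png

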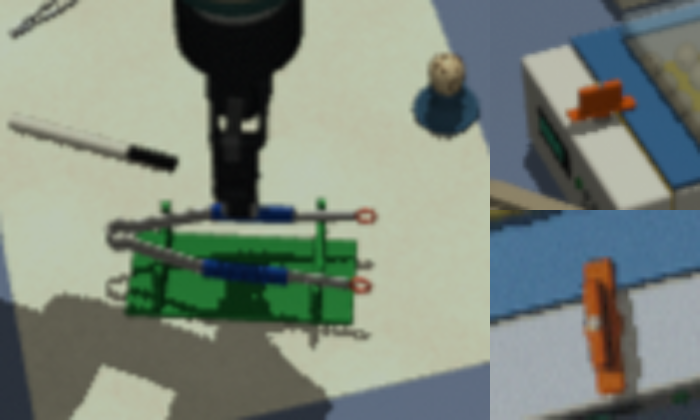

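The turnbutton now stands across the lid edge. In the side crop the egg is at (447,72), the ring ends are at (366,215) and (360,285), and the right grip runs from (203,268) to (287,273). I'll cross-check these positions against the top view.

Run:
```python
from h import *
np.set_printoptions(precision=4,suppress=True)
im,d=load('side')
S=lambda x,y,z:pt('side',d,220+x/3.5-.36,270+y/3.5-.36,z)[:2]
print('egg',S(447,72,.044))
t=(S(366,215,.042)+S(360,285,.042))/2
g=(S(252,213,.044)+S(245,271,.044))/2
print('tip',t,'grip',g,t-g,np.degrees(np.arctan2(*(t-g)[::-1])), 'lamp', pt('side',d,303,234,.07))
s=sense();print(s['eef_pos'],s['eef_rot'])
```

```text
egg [ 0.6215 -0.2189]
tip [ 0.5269 -0.3465] grip [ 0.4562 -0.323 ] [ 0.0707 -0.0235] -18.38033477934389 lamp [ 0.5571 -0.028   0.07  ]
[ 0.4592 -0.3181  0.1374] [[-0.9553  0.2955  0.0033]
 [ 0.2955  0.9553 -0.0028]
 [-0.004  -0.0017 -1.    ]]
```

servo_tool:
  series:
    - [[0.01,-0.008,0,0,0,0.007,0.9],[0,0,0.08,0,0,0,0.9],[0,0,0.08,0,0,0,0.9],[0,0,0.08,0,0,0,0.9],[0,0,0.05,0,0,0,0.9],[0,0,0.03,0,0,0,0.9],[0,0,0,0,0,0,0.9],[0,0,0,0,0,0,0.9],[0,0,0,0,0,0,0.9],[0,0,0,0,0,0,0.9]]

```text
t: 9.47
eef_pos: [0.4554, -0.3195, 0.0402]
eef_rot: [[-0.952, 0.307, 0.003], [0.307, 0.952, -0.002], [-0.003, -0.001, -1.0]]
contact_force: [0.0, 0.2, -0.3]
gripper_width: 0.0771
grasp_force: 0.0
```

servo_tool:
  series:
    - [[0,0,0,0,0,0,0.75],[0,0,0,0,0,0,0.65],[0,0,0,0,0,0,0.6],[0,0,0,0,0,0,0.57],[0,0,0,0,0,0,0.55],[0,0,0,0,0,0,0.55],[0,0,0,0,0,0,0.55],[0,0,0,0,0,0,0.55],[0,0,0,0,0,0,0.55],[0,0,0,0,0,0,0.55]]
  force: 20

```text
t: 10.3
eef_pos: [0.4551, -0.3193, 0.0397]
eef_rot: [[-0.952, 0.308, 0.002], [0.308, 0.952, -0.001], [-0.002, -0.001, -1.0]]
contact_force: [-1.3, 1.0, 6.7]
gripper_width: 0.0471
grasp_force: 7.5
```

servo_tool:
  series:
    - [[0,0,-0.02,0,0,0,0.55],[0,0,-0.03,0,0,0,0.55],[0,0,-0.04,0,0,0,0.55],[0,0,-0.05,0,0,0,0.55],[0,0,-0.05,0,0,0,0.55],[0,0,-0.05,0,0,0,0.55],[0,0,-0.03,0,0,0,0.55],[0,0,0,0,0,0,0.55],[0,0,0,0,0,0,0.55],[0,0,0,0,0,0,0.55]]

```text
t: 11.13
eef_pos: [0.4541, -0.3185, 0.1184]
eef_rot: [[-0.952, 0.308, -0.001], [0.308, 0.952, 0.001], [0.001, 0.0, -1.0]]
contact_force: [-0.6, 0.5, -1.3]
gripper_width: 0.0471
grasp_force: 6.7
```

servo_tool:
  series:
    - [[-0.02,0.05,0,0,0,0,0.55],[-0.03,0.09,0,0,0,0,0.55],[-0.035,0.1,0,0,0,0,0.55],[-0.036,0.11,0,0,0,0,0.55],[-0.035,0.09,0,0,0,0,0.55],[-0.02,0.057,0,0,0,0,0.55],[0,0,0,0,0,0,0.55],[0,0,0,0,0,0,0.55],[0,0,0,0,0,0,0.55],[0,0,0,0,0,0,0.55]]

```text
t: 11.97
eef_pos: [0.5499, -0.194, 0.1187]
eef_rot: [[-0.951, 0.309, -0.001], [0.309, 0.951, 0.0], [0.001, -0.0, -1.0]]
contact_force: [-0.2, 0.6, -0.1]
gripper_width: 0.0474
grasp_force: 6.7
```

Run:
```python
from h import *
im,d=grab('side');a=im[225:325,285:405,::-1]
im,d=grab('top');b=im[180:280,330:430,::-1]
cv2.imwrite('pics/c4.png',np.hstack([cv2.resize(a,(480,400),interpolation=cv2.INTER_CUBIC),cv2.resize(b,(320,400))[:, :320]]))
print(sense()['eef_pos'])
```

```text
[ 0.55004215 -0.19405358  0.11908387]
```

View pics/c4.png

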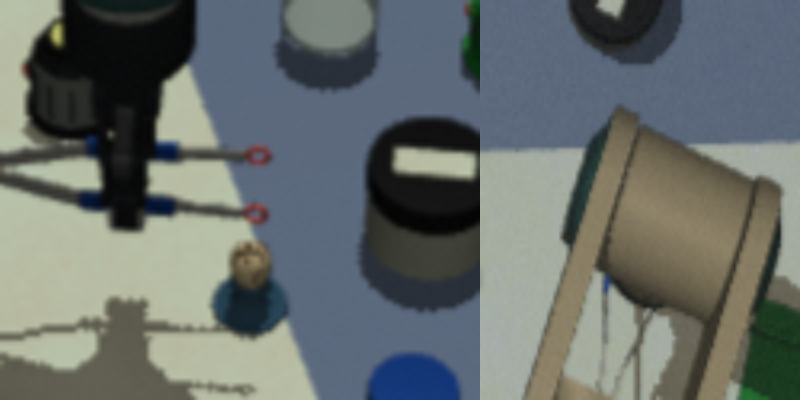

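Side crop: the rings are at (258,155) and (256,213), and the egg's middle is at (250,265). I'll compare the two with the same camera.

Run:
```python
from h import *
np.set_printoptions(precision=4,suppress=True)
im,d=load('side')
S=lambda x,y,z:pt('side',d,285+x/4-.37,225+y/4-.37,z)[:2]
z=.121
a,b=S(258,155,z),S(256,213,z);e=S(250,265,.044);t=(a+b)/2
print(a,b,np.linalg.norm(a-b),t,e,e-t, S(250,265,.042))
```

```text
[ 0.6285 -0.2019] [ 0.6144 -0.2451] 0.04547182281733009 [ 0.6214 -0.2235] [ 0.6204 -0.2208] [-0.001   0.0027] [ 0.6209 -0.2192]
```

servo_tool:
  series:
    - [[0.005,0.009,0,0,0,0,0.55],[0,0,0.03,0,0,0,0.55],[0,0,0.05,0,0,0,0.55],[0,0,0.05,0,0,0,0.55],[0,0,0.05,0,0,0,0.55],[0,0,0.04,0,0,0,0.55],[0,0,0.028,0,0,0,0.55],[0,0,0.015,0,0,0,0.55],[0,0,0,0,0,0,0.55],[0,0,0,0,0,0,0.55]]

```text
t: 12.9
eef_pos: [0.5503, -0.1903, 0.0407]
eef_rot: [[-0.951, 0.308, 0.001], [0.308, 0.951, -0.0], [-0.001, -0.0, -1.0]]
contact_force: [0.9, -0.5, -0.6]
gripper_width: 0.0474
grasp_force: 6.7
```

Run:
```python
from h import *
im,d=grab('side');a=im[250:325,300:400,::-1]
cv2.imwrite('pics/c5.png',cv2.resize(a,(600,450),interpolation=cv2.INTER_CUBIC))
print(sense()['eef_pos'])
```

```text
[ 0.55051576 -0.19035189  0.0411671 ]
```

View pics/c5.png

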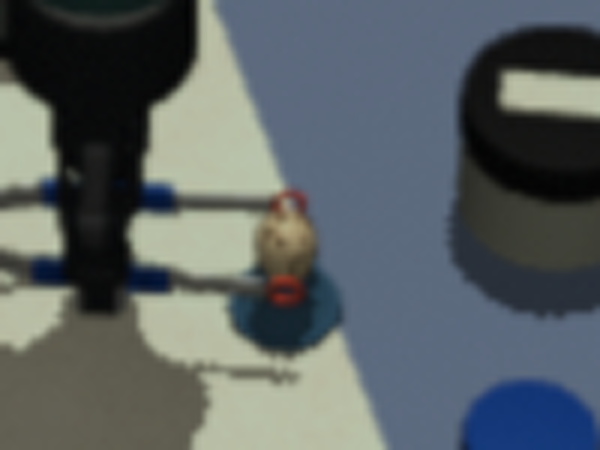

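The rings at (289,204) and (285,291) flank the egg at (286,244), so it is well centred. I'll close gently.

servo_tool:
  series:
    - [[0,0,0,0,0,0,0.53],[0,0,0,0,0,0,0.51],[0,0,0,0,0,0,0.49],[0,0,0,0,0,0,0.47],[0,0,0,0,0,0,0.45],[0,0,0,0,0,0,0.43],[0,0,0,0,0,0,0.41],[0,0,0,0,0,0,0.39],[0,0,0,0,0,0,0.3],[0,0,0,0,0,0,0.3]]
  force: 20

```text
t: 13.78
eef_pos: [0.55, -0.1902, 0.0403]
eef_rot: [[-0.952, 0.308, 0.0], [0.308, 0.952, -0.0], [-0.0, -0.0, -1.0]]
contact_force: [0.2, 1.0, -1.6]
gripper_width: 0.037
grasp_force: 20.1
```

servo_tool:
  series:
    - [[0,0,-0.01,0,0,0,0.3],[0,0,-0.02,0,0,0,0.3],[0,0,-0.03,0,0,0,0.3],[0,0,-0.04,0,0,0,0.3],[0,0,-0.05,0,0,0,0.3],[0,0,-0.05,0,0,0,0.3],[0,0,-0.04,0,0,0,0.3],[0,0,-0.03,0,0,0,0.3],[0,0,-0.01,0,0,0,0.3],[0,0,0,0,0,0,0.3]]

```text
t: 14.62
eef_pos: [0.5504, -0.1903, 0.1255]
eef_rot: [[-0.952, 0.308, 0.002], [0.308, 0.952, -0.001], [-0.002, -0.0, -1.0]]
contact_force: [0.1, -0.5, -0.9]
gripper_width: 0.0378
grasp_force: 20.2
```

servo_tool:
  series:
    - [[0.02,0.026,0,0,0,0,0.3],[0.035,0.046,0,0,0,0,0.3],[0.05,0.067,0,0,0,0,0.3],[0.06,0.08,0,0,0,0,0.3],[0.065,0.087,0,0,0,0,0.3],[0.06,0.08,0,0,0,0,0.3],[0.05,0.067,0,0,0,0,0.3],[0.04,0.055,0,0,0,0,0.3],[0.02,0.026,0,0,0,0,0.3],[0.007,0.01,0,0,0,0,0.3]]

```text
t: 15.45
eef_pos: [0.4831, 0.0042, 0.1236]
eef_rot: [[-0.952, 0.306, -0.001], [0.306, 0.952, 0.0], [0.001, -0.0, -1.0]]
contact_force: [-0.9, 0.4, -0.7]
gripper_width: 0.0375
grasp_force: 20.2
```

servo_tool:
  series:
    - [[0,0,0.01,0,0,0,0.3],[0,0,0.02,0,0,0,0.3],[0,0,0.02,0,0,0,0.3],[0,0,0.02,0,0,0,0.3],[0,0,0.007,0,0,0,0.3],[0,0,0,0,0,0,0.3],[0,0,0,0,0,0,0.3],[0,0,0,0,0,0,0.3],[0,0,0,0,0,0,0.3],[0,0,0,0,0,0,0.3]]

```text
t: 16.28
eef_pos: [0.4842, 0.0027, 0.1016]
eef_rot: [[-0.952, 0.308, 0.001], [0.308, 0.952, -0.0], [-0.001, 0.0, -1.0]]
contact_force: [-0.7, 0.3, -0.5]
gripper_width: 0.0373
grasp_force: 20.2
```

Run:
```python
from h import *
im,d=grab('side');a=im[190:265,255:355,::-1]
im,d=grab('top');b=im[215:275,290:340,::-1]
cv2.imwrite('pics/c6.png',np.hstack([cv2.resize(a,(480,360),interpolation=cv2.INTER_CUBIC),cv2.resize(b,(300,360))]))
print(sense()['eef_pos'])
```

```text
[0.48415934 0.00272852 0.10144294]
```

View pics/c6.png

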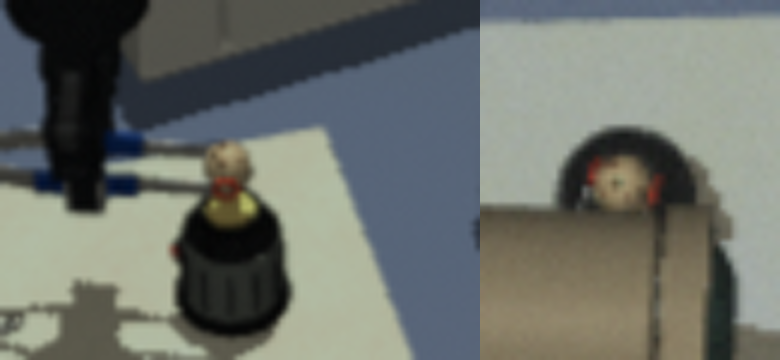

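The egg is held upright over the lamp, at top-crop (622,182) and side-crop (228,163). I'll check the centring numerically.

Run:
```python
from h import *
im,d=load('top')
print(pt('top',d,290+142/6-.4,215+182/6-.4,.104)-pt('top',d,301+13-.43,232+99/7-.43,.07))
im,d=load('side')
e=pt('side',d,255+228/4.8-.4,190+163/4.8-.4,.106)
l=pt('side',d,255+232/4.8-.4,190+203/4.8-.4,.07)  # glow approx, partly hidden
print(e-l)
```

```text
[-4.47339508e-04 -8.21932705e-07  3.40000000e-02]
[-0.00274321 -0.00547614  0.036     ]
```

```bash
python3 -c "
from h import *
print(order.finish_job())"
```

```text
the job is handed in; nothing more can be done
None
```

I handed the job in at about 16 s, without seeing the verdict: the turnbutton is across the lid edge, and the tongs hold the egg blunt end up, about 1 cm clear of the lamp. It is centred to about 0.5 mm by the top camera; a rough side-view check, with the glow partly hidden, gave about 6 mm against the 15 mm limit.

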